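# Put the spice back, bring the salt round and hold the carousel

### The arm

A 7-joint arm with a two-finger parallel gripper is mounted at the origin on a cart in front of the work surface, level with it; the furniture and walls round the work are solid. World frame = base frame: x ahead of the robot, y to its left, z up, the work surface at z = 0. Lengths are in m, angles in degrees, forces in N, time in s.
With the tool pointing down it reaches from about 0.425 to 0.875 m from the base axis. Payload 9.9 kg.
Tool frame: the origin (TCP) lies between the finger pads, 19 mm behind the fingertips; this is the grasp point; z points along the fingers, y is the line along which they close (so a half turn about z gives the same grasp; the last joint's range is limited). The gripper opens to 85 mm and grips with 20 to 120 N. Pads are 22 mm wide; open, the fingers measure 114 mm over their backs; the gripper's body (76 mm by 85 mm) begins 54 mm behind the grasp point. The pads swing forward as they close: fully open they stand 13 mm farther back than shut.
Start: joints at [67.391, 32.985, 1.427, 82.34, -0.859, 64.687, -3.237], TCP at [0.206, -0.643, 0.25] pointing down, gripper open.
Joint ranges: [-157.87, 157.87], [-19.46, 123.44], [-87.15, 90], [11.01, 140.99], [-62.26, 242.26], [9.8, 113.94], [-161.44, 161.44]. Speed limits (degrees/s): [127.2, 127.2, 172.46, 172.46, 180, 180, 180].

### API

Orientations are given as a 3x3 rotation matrix whose columns are the frame's x, y, z axes.
In Python, from bench import sensors, viewer, ticket gives the robot as it stands.
- The arm moves only by the tool step_arm, never from a script. Its argument "series" is a list of rows, each a list of 5 numbers: the shift along the tool's x, y, z in mm, then the turn about the tool's z in rad, then the closure, from -1 (fully open) to 1 (shut). In form: [[dx, dy, dz, twist, grip], ...]. A call has 1 to 12 rows; each row shifts and turns the commanded pose from where the row before left it, along the tool's axes as they then stand; what a row does not reach is not made up. A row lasts 1/10 s, in which the tool goes at most 50 mm and 8.59 degrees, less where a joint would pass 70% of its speed; a pose out of reach is approached as far as the arm can. A call with a gripper value outside its range is refused whole. The fingers move at their own pace and stop on an object; "grip_force" is the grip in N (left out, the last holds). Time passes only in rows, so rows that do not move let the fingers close. It gives the time, the measured TCP pose, the force, the opening and the grip force at its end, in the units of the state.
- sensors.read_state(): the state, without advancing time (a new reading comes with each control period).
- viewer.snapshot(name): name is "scene" or "top" or "wrist"; returns (picture, depth): 384x512x3 uint8, red, green, blue; 384x512 float32, m along the optical axis (not along the pixel's ray), 0 where there is no reading.
- viewer.calibration(name): a dict with "fx", "fy", "cx", "cy" (pixels), "distortion" ([k1, k2, p1, p2, k3] as OpenCV has them; the pictures are not rectified), "origin" and "attitude" of the camera in the world; the wrist camera has in their place "tool_from_camera" (4x4, takes a point from camera to tool coordinates, whose origin is the TCP and whose axes are the flange's). Camera axes: x right, y down, z forward; pixel columns grow to the right and rows downward; lengths in m; the calibration is good to about 2 mm. A picture is of the moment at which its call begins: read the wrist's pose just before it. calibration takes no time and is no camera call.
- ticket.sign_off(): hands the job in; it is judged then, once.
The state is a dict: "clock": time; "qpos": joint angles; "joint_vel": joint speeds; "tau": joint torques, N m; "eef_pos": TCP position; "tcp_rot": TCP orientation; "ft_force": force on the tool from outside, world axes, zero at the start; "wrist_torque": the same for the moment, N m; "grip_width": finger opening in m; "grasp_force": force on a finger pad.
Only numpy, scipy, OpenCV 4.12 (cv2) and the standard library are available. Lean on these libraries where they do the work, as an engineer would, in place of code of your own. Each camera call takes 0.05 s, during which the arm holds its last target. There are 200 camera calls.

### The job

I have finished with the spice jar on the chopping board: put it back upright in the empty ring of the spice carousel. Then turn the carousel until the salt shaker (the short one with the pierced dome top) stands at the very front, straight towards the front edge of the worktop, and finish with the carousel's knob held in the gripper, so that the carousel cannot turn while I lift the salt out. Keep the other jars standing in their rings and leave the rest of the worktop as it is.

Things in the scene. Friction and masses are not known exactly. Their poses are not given: they have to be found in the camera images.
- loose_jar: the spice jar that has been left on the chopping board, the only one not in the rack: 41 mm in diameter, 105 mm tall with its dark ridged cap (the cap is 40 mm wide and 21 mm high), 0.11 kg, glass; origin at the centre of its underside, z up its axis. To be put back.
- empty_ring (a point): centre of the carousel's one empty place, on the deck's top (30 mm above the worktop); it turns with the deck. A level steel wire ring, part of the deck, 52 mm inner diameter, 4.4 mm wire, its centre 40 mm above the deck, surrounds this axis: the jar is lowered through it from above to stand on the deck
- salt_shaker: salt shaker, 44 mm in diameter, 90 mm tall, the shortest thing in the rack: clear body, grey pierced dome for a top; 0.1 kg; stands loose in one of the rings of the carousel; origin at the centre of its underside, z up
- spice_carousel: fixed foot of the revolving spice rack, standing square; origin on its turning axis at worktop height, x points straight to the back wall (away from the front edge), y left, z up. On it turns a wooden deck, 224 mm diameter, top at 30 mm, with five places 72 degrees apart on a circle of 76 mm radius, and a central post with a knob. Tops of its jars: 135 mm above the worktop
- carousel_deck (a joint): turning angle of the deck in rad, counterclockwise from above; it turns both ways without a stop in the range used, stays where it is left, and needs about 0.03 N m (more when turned fast: 0.04 N m s drag). 0 is where it stood at the start, which differs from start to start
- knob_center (a point): at 146 mm height in the wooden knob on the carousel's axis: round, 36 mm in diameter, 28 mm tall, from 130 to 158 mm above the worktop; the height to grip it
- knob: the same knob; origin at the centre of its underside, 130 mm above the worktop; turns with the deck, to which it is fixed. Beyond the carousel hangs a wall cabinet: its front is about 0.59 m ahead of the robot's base axis and its underside 0.57 m above the worktop, so lift things no higher than needed and carry them close to the front edge
- chopping_board: wooden chopping board, 210 x 300 x 21 mm, long side along its y, fixed to the worktop; origin at the centre of its underside. A lemon lies on it at its near right part
- jar_1: spice jar in the carousel: 41 mm in diameter, 105 mm tall with its dark ridged cap (the cap is 40 mm wide and 21 mm high), 0.11 kg, glass; origin at the centre of its underside, z up its axis
- jar_2: spice jar in the carousel: 41 mm in diameter, 105 mm tall with its dark ridged cap (the cap is 40 mm wide and 21 mm high), 0.11 kg, glass; origin at the centre of its underside, z up its axis
- jar_3: spice jar in the carousel: 41 mm in diameter, 105 mm tall with its dark ridged cap (the cap is 40 mm wide and 21 mm high), 0.11 kg, glass; origin at the centre of its underside, z up its axis
- egg_timer: kitchen timer, 62 mm in diameter, 54 mm tall, bystander; origin at the centre of its underside
- small_mug: small white mug, 63 x 93 x 50 mm, bystander; origin at the centre of its underside
- carton: upright carton, 48 x 72 x 136 mm, bystander behind the carousel; origin at the centre of its underside

How it is judged (in metres and radians):
On the way, in this order (a step that is already met when the one before it is completed fails the run):
1. the spice jar stands upright in the empty ring of the carousel and is let go (horizontal distance between loose_jar and empty_ring below 0.011 m and z of loose_jar in the frame of empty_ring below 0.005 m and angle between loose_jar's own z axis and vertical below 0.12 rad and contact force between the fingers and loose_jar below 0.1 N), for 0.2 s.
2. the salt shaker is at the front and the gripper holds the knob (x of salt_shaker in the frame of spice_carousel below -0.055 m and y of salt_shaker in the frame of spice_carousel between -0.018 and 0.018 m and contact force between the fingers and knob above 4 N and distance between the grasp point and knob_center below 0.028 m), for 0.2 s.
At the end, for the whole second after the job is handed in: Knob still between the fingers (over 4 N, TCP within 28 mm of its middle), deck still (under 0.1 rad/s); salt shaker at the front, at most 18 mm sideways of the axis; returned jar free, upright, within 11 mm of the ring's centre; other jars upright in their rings (all of step 1 and all of step 2 and velocity of joint carousel_deck between -0.1 and 0.1 rad/s and angle between each of salt_shaker, jar_1, jar_2, jar_3's own z axis and vertical below 0.15 rad and z of each of salt_shaker, jar_1, jar_2, jar_3 in the frame of spice_carousel below 0.037 m and horizontal distance between each of salt_shaker, jar_1, jar_2, jar_3 and spice_carousel below 0.09 m); the arm keeps its last pose, push and grip.
It fails at once if a jar or the salt shaker is tipped over (angle between any of salt_shaker, jar_1, jar_2, jar_3, loose_jar's own z axis and vertical above 0.7 rad).
It fails at once if the timer, the mug or the carton is pushed away or knocked over (distance of any of egg_timer, small_mug, carton from where it was at the start of the episode above 0.03 m or angle between any of egg_timer, small_mug, carton's own z axis and vertical above 0.4 rad).
It also fails if it takes over 64 s, if anything falls off the work surface, if the arm or the gripper's body presses on something with over 40 N, if the wrist force passes 120 N, or if a joint passes its speed limit or range.

## Working session

There is one attempt and no reset: what is moved stays moved. The work goes in short steps, Python scripts to look and compute and a tool call to move; the robot and the scene stay as the last step left them, time stands still between calls to the robot, and variables do not carry over. Pictures are saved under pics/ and viewed, at most 10 in all, crops included, and the job is handed in when it is done.

Besides the shell and the picture viewer there is one more tool, called as name(argument=value, ...), one argument or row to a line, values as JSON. step_arm: Moves the arm, as the interface text tells. Its arguments: {"type":"object","properties":{"series":{"type":"array"},"grip_force":{"type":"number"}},"required":["series"]}

```bash
mkdir -p pics; cat > h.py <<'E'
import numpy as np, cv2
from bench import sensors, viewer, ticket
def cam(name,st=None):
    c=viewer.calibration(name); K=np.array([[c['fx'],0,c['cx']],[0,c['fy'],c['cy']],[0,0,1]]); d=np.array(c['distortion'],float)
    if 'origin' in c: R=np.array(c['attitude']);o=np.array(c['origin'])
    else:
        st=st or sensors.read_state(); T=np.array(c['tool_from_camera']);W=np.array(st['tcp_rot'])
        R=W@T[:3,:3]; o=np.array(st['eef_pos'])+W@T[:3,3]
    return K,d,R,o
def cloud(name,dep,st=None):
    K,d,R,o=cam(name,st); h,w=dep.shape
    u,v=np.meshgrid(np.arange(w),np.arange(h))
    p=cv2.undistortPoints(np.stack([u,v],-1).reshape(-1,1,2).astype(np.float64),K,d).reshape(h,w,2)
    P=np.concatenate([p,np.ones((h,w,1))],-1)*dep[...,None]
    return P@R.T+o
def onplane(name,uv,z,st=None):
    K,d,R,o=cam(name,st)
    p=cv2.undistortPoints(np.array(uv,float).reshape(-1,1,2),K,d).reshape(-1,2)
    r=np.c_[p,np.ones(len(p))]@R.T
    return o+r*((z-o[2])/r[:,2])[:,None]
E
python3 - <<'E'
from h import *
s=sensors.read_state(); print(s)
for n in('top','scene'):
    im,d=viewer.snapshot(n); np.savez(n,im=im,d=d); cv2.imwrite(f'pics/{n}0.png',cv2.resize(im[...,::-1],(800,600),interpolation=cv2.INTER_CUBIC)); print(cam(n))
E
```

```text
{'clock': 0.0, 'qpos': array([67.39001027, 33.03345161,  1.42216133, 82.38740528, -0.85978256,
       64.68692417, -3.23795898]), 'joint_vel': array([-0.10433918, -0.12311105, -0.12187524,  0.05499342, -0.02852702,
        0.06274918,  0.02138458]), 'tau': array([-1.25718370e-04, -7.65752792e+01,  2.25043438e+00, -2.85959691e+01,
        1.53664278e-02,  1.29591025e-02,  5.99354030e-05]), 'eef_pos': array([ 0.206328  , -0.64223557,  0.24912686]), 'tcp_rot': array([[ 9.52072086e-01,  3.05873173e-01, -5.86716690e-04],
       [ 3.05873728e-01, -9.52070757e-01,  1.59238612e-03],
       [-7.15276084e-05, -1.69552760e-03, -9.99998560e-01]]), 'ft_force': array([2.94726255e-04, 2.82196675e-01, 7.84209877e-01]), 'wrist_torque': array([-0.04861383,  0.05337909, -0.01967314]), 'grasp_force': 0.0, 'grip_width': 0.08568504983590439}
(array([[426.39174519,   0.        , 258.4809042 ],
       [  0.        , 426.39174519, 198.3082619 ],
       [  0.        ,   0.        ,   1.        ]]), array([-0.13177652,  0.        ,  0.        ,  0.        ,  0.        ]), array([[ 0.02880721, -0.98406211,  0.17547624],
       [-0.9993628 , -0.03205471, -0.01570001],
       [ 0.02107462, -0.17491215, -0.98435847]]), array([0.31993128, 0.04384329, 1.28964199]))
(array([[460.99369886,   0.        , 247.35507822],
       [  0.        , 460.99369886, 184.44075536],
       [  0.        ,   0.        ,   1.        ]]), array([-0.00979085,  0.        ,  0.        ,  0.        ,  0.        ]), array([[-0.69860426, -0.34785657,  0.62525826],
       [-0.71534752,  0.32103939, -0.6206542 ],
       [ 0.01516611, -0.88086862, -0.47311782]]), array([-0.25808523,  0.83020932,  0.71872832]))
```

View pics/top0.png

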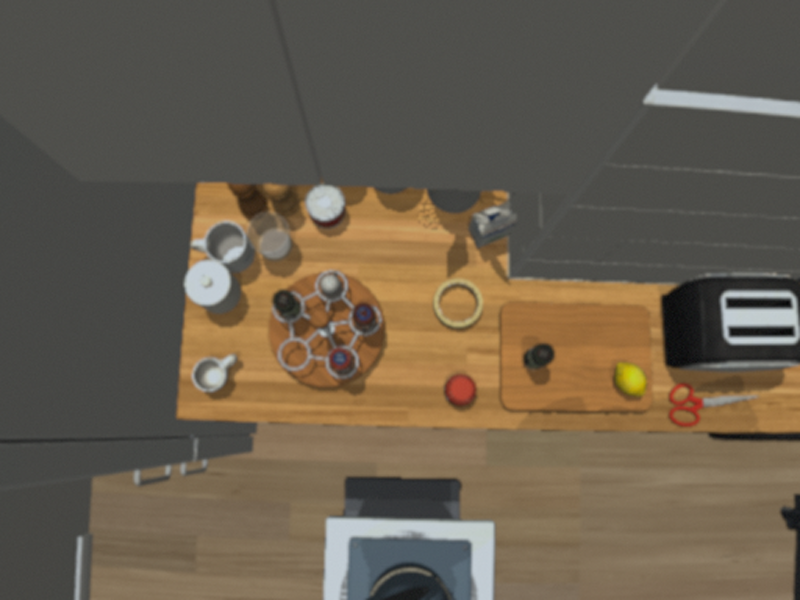

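View pics/scene0.png

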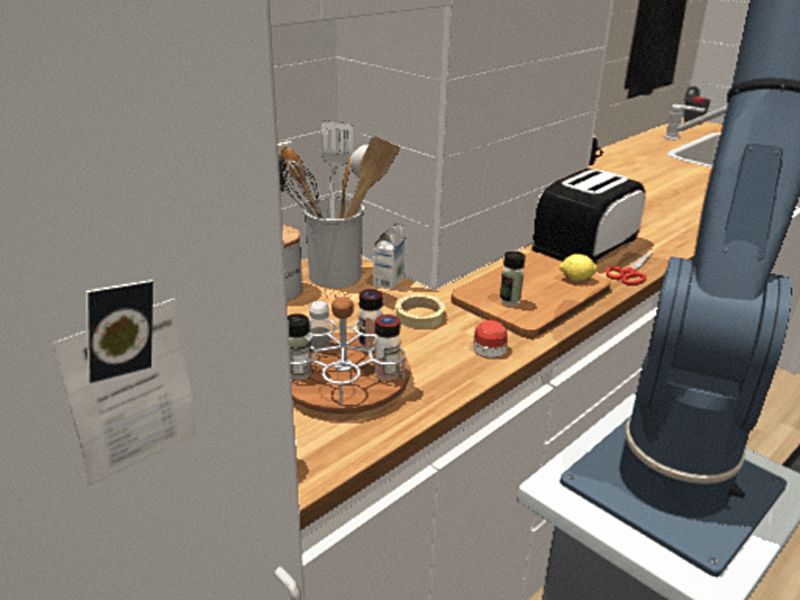

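The top view shows the loose jar standing on the board with its cap at about (542,353). The carousel centre is near (328,330), the empty ring at front-left near (295,353), the salt (grey dome) at the back near (330,285) and the lemon at (630,378). The scene view confirms that the loose jar is upright.

```bash
python3 - <<'E'
from h import *
z=np.load('top.npz'); d=z['d']; P=cloud('top',d); im=z['im']
def reg(name,u,v,r,zlo,zhi):
    s=512/800; u*=s;v*=s;r*=s
    S=P[int(v-r):int(v+r)+1,int(u-r):int(u+r)+1].reshape(-1,3); S=S[(S[:,2]>zlo)&(S[:,2]<zhi)]
    if len(S)<3: print(name,len(S)); return
    (c,rr)=cv2.minEnclosingCircle(S[:,:2].astype(np.float32))
    print(name,len(S),'med',np.median(S,0).round(4),'mec',np.round(c,4),round(rr,4),'zmax',S[:,2].max().round(4))
reg('loose',542,353,22,.112,.14)
reg('knob',328,322,22,.14,.18)
reg('salt',331,283,22,.105,.13)
reg('jL',287,303,20,.12,.15)
reg('jR',364,317,20,.12,.15)
reg('jF',341,360,20,.12,.15)
reg('timer',460,390,24,.03,.08)
reg('mug',212,374,30,.03,.08)
reg('lemon',630,378,24,.035,.1)
s=.64
print('ring',onplane('top',[[295*s,353*s]],.07))
print('deck edges',onplane('top',[[270*s,330*s],[384*s,330*s],[327*s,273*s],[327*s,388*s]],.03))
print('board',onplane('top',[[500*s,302*s],[500*s,409*s],[651*s,302*s],[651*s,411*s]],.021))
print('front edge',onplane('top',[[180*s,419*s],[500*s,428*s]],0))
c=im[160:260,150:265]; cv2.imwrite('pics/c1.png',cv2.resize(c[...,::-1],(690,600),interpolation=cv2.INTER_CUBIC))
E
```

```text
loose 171 med [ 0.4549 -0.2224  0.1256] mec [ 0.4565 -0.223 ] 0.0211 zmax 0.1318
knob 139 med [0.5021 0.1718 0.1556] mec [0.5037 0.172 ] 0.0178 zmax 0.1614
salt 113 med [0.5732 0.1625 0.1153] mec [0.5748 0.1624] 0.017 zmax 0.1223
jL 181 med [0.5358 0.2402 0.1346] mec [0.5369 0.2413] 0.0211 zmax 0.1405
jR 177 med [0.5161 0.0976 0.1344] mec [0.5175 0.0975] 0.0202 zmax 0.14
jF 179 med [0.437  0.1354 0.1344] mec [0.4372 0.1358] 0.0203 zmax 0.1405
timer 325 med [ 0.3945 -0.0856  0.0486] mec [ 0.3956 -0.087 ] 0.03 zmax 0.0585
mug 201 med [0.4204 0.3855 0.0464] mec [0.4198 0.3788] 0.0458 zmax 0.0542
lemon 369 med [ 0.4212 -0.4023  0.0666] mec [ 0.4233 -0.4111] 0.0384 zmax 0.0806
ring [[0.45024801 0.22230523 0.07      ]]
deck edges [[0.49702578 0.27861916 0.03      ]
 [0.50419068 0.06057343 0.03      ]
 [0.61218803 0.17487804 0.03      ]
 [0.39033245 0.16420462 0.03      ]]
board [[ 0.56774274 -0.1633244   0.021     ]
 [ 0.36069719 -0.16457649  0.021     ]
 [ 0.57800447 -0.46805383  0.021     ]
 [ 0.36244384 -0.46152548  0.021     ]]
front edge [[ 0.32151236  0.4497869   0.        ]
 [ 0.32493861 -0.16838341  0.        ]]
```

View pics/c1.png

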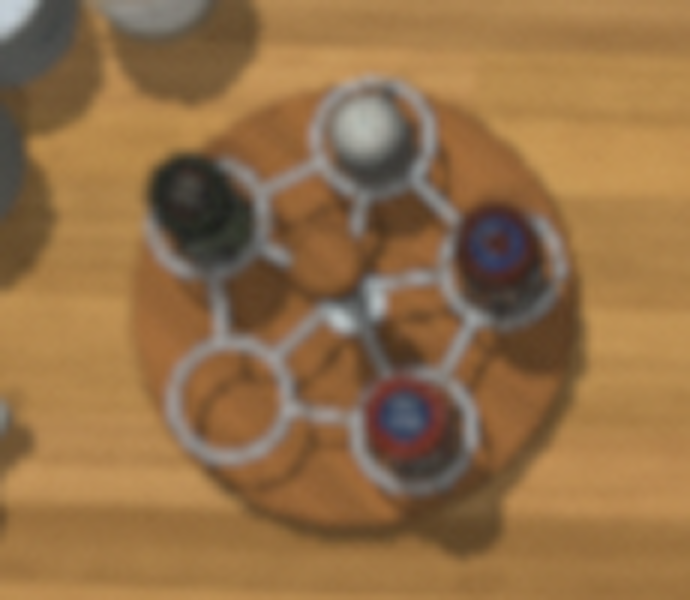

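step_arm(
  series=[
    [0,0,0,-0.1,-1],
    [0,0,0,-0.1,-1],
    [0,0,0,-0.1,-1],
    [0,0,0,-0.1,-1],
    [0,0,0,-0.1,-1],
    [0,0,0,-0.1,-1],
    [0,0,0,-0.1,-1],
    [0,0,0,-0.1,-1],
    [0,0,0,0,-1],
  ],
  grip_force=25,
)

```text
clock: 1.0
eef_pos: [0.2062, -0.6425, 0.2496]
tcp_rot: [[0.443, 0.897, -0.0], [0.897, -0.443, 0.001], [0.001, -0.0, -1.0]]
ft_force: [-0.4, 0.6, -0.1]
grip_width: 0.0855
grasp_force: 0.0
```

```bash
cat >> h.py <<'E'
def go(x,y,z,st=None):
    st=sensors.read_state(); W=np.array(st['tcp_rot']); d=np.array([x,y,z])-st['eef_pos']
    print('t',st['clock'],'pos',np.round(st['eef_pos'],4),'q',np.round(st['qpos'],1),'yaw_y',np.degrees(np.arctan2(W[1,1],W[0,1])).round(1),'w',round(st['grip_width'],4),'f',st['grasp_force'],np.round(st['ft_force'],1))
    print('tool shift mm',np.round(W.T@d*1000,1))
E
python3 -c "from h import *;go(.4558,-.2228,.25)"
```

```text
t 1.0 pos [ 0.2062 -0.6425  0.2496] q [ 74.4  33.2 -10.7  82.1   6.4  65.4  36.5] yaw_y -26.3 w 0.0855 f 0.0 [-0.4  0.6 -0.1]
tool shift mm [ 4.868e+02  3.800e+01 -1.000e-01]
```

step_arm(
  series=[
    [20,2,0,0,-1],
    [40,3,0,0,-1],
    [45,3,0,0,-1],
    [45,3,0,0,-1],
    [45,4,0,0,-1],
    [45,4,0,0,-1],
    [45,4,0,0,-1],
    [45,4,0,0,-1],
    [45,3,0,0,-1],
    [40,3,0,0,-1],
    [30,2,0,0,-1],
    [0,0,0,0,-1],
  ],
)

```text
clock: 2.2
eef_pos: [0.4378, -0.255, 0.2502]
tcp_rot: [[0.441, 0.898, 0.001], [0.898, -0.441, 0.002], [0.002, 0.0, -1.0]]
ft_force: [-0.3, 0.2, 0.4]
grip_width: 0.0858
grasp_force: 0.0
```

```bash
python3 - <<'E'
from h import *
go(.4558,-.2228,.25)
st=sensors.read_state(); im,d=viewer.snapshot('wrist'); P=cloud('wrist',d,st)
S=P.reshape(-1,3);S=S[(d.ravel()>0)&(S[:,2]>.115)&(S[:,2]<.14)&(np.hypot(S[:,0]-.456,S[:,1]+.223)<.04)]
print(len(S)); 
if len(S): print(np.median(S,0),cv2.minEnclosingCircle(S[:,:2].astype(np.float32)))
cv2.imwrite('pics/w1.png',im[...,::-1])
E
```

```text
t 2.2 pos [ 0.4378 -0.255   0.2502] q [ 37.4  19.2 -16.7 107.    6.5  54.7  -8.4] yaw_y -26.1 w 0.0858 f 0.0 [-0.3  0.2  0.4]
tool shift mm [36.8  2.   0.3]
1597
[ 0.45802519 -0.22244743  0.12659352] ((0.45743435621261597, -0.22307339310646057), 0.020313628017902374)
```

step_arm(
  series=[
    [37,3,0,0,-1],
    [0,0,0,0,-1],
    [0,0,30,0,-1],
    [0,0,35,0,-1],
    [0,0,35,0,-1],
    [0,0,30,0,-1],
    [0,0,15,0,-1],
    [0,0,0,0,-1],
    [0,0,0,0,-1],
  ],
)

```text
clock: 3.15
eef_pos: [0.4542, -0.2286, 0.1052]
tcp_rot: [[0.446, 0.895, -0.001], [0.895, -0.446, -0.0], [-0.0, -0.0, -1.0]]
ft_force: [0.3, 0.3, 0.3]
grip_width: 0.0854
grasp_force: 0.0
```

```bash
python3 -c "from h import *;go(.457,-.223,.105)"
```

```text
t 3.15 pos [ 0.4542 -0.2286  0.1052] q [ 31.2  30.2 -14.1 116.7  12.6  34.5 -18. ] yaw_y -26.5 w 0.0854 f 0.0 [0.3 0.3 0.3]
tool shift mm [6.2 0.1 0.2]
```

step_arm(
  series=[
    [6,0,0,0,-1],
    [0,0,0,0,-1],
    [0,0,0,0,1],
    [0,0,0,0,1],
    [0,0,0,0,1],
    [0,0,0,0,1],
    [0,0,0,0,1],
    [0,0,0,0,1],
    [0,0,0,0,1],
    [0,0,0,0,1],
    [0,0,0,0,1],
    [0,0,0,0,1],
  ],
)

```text
clock: 4.35
eef_pos: [0.4574, -0.2224, 0.1053]
tcp_rot: [[0.444, 0.896, 0.001], [0.896, -0.444, -0.0], [0.0, 0.001, -1.0]]
ft_force: [-0.1, -0.5, 4.8]
grip_width: 0.04
grasp_force: 26.5
```

```bash
python3 -c "from h import *;go(.457,-.223,.105)"
```

```text
t 4.35 pos [ 0.4574 -0.2224  0.1053] q [ 30.4  30.2 -14.1 116.7  12.6  34.4 -18.7] yaw_y -26.4 w 0.04 f 26.495691239833832 [-0.1 -0.5  4.8]
tool shift mm [-0.7 -0.1  0.3]
```

step_arm(
  series=[
    [0,0,-10,0,1],
    [0,0,-25,0,1],
    [0,0,-35,0,1],
    [0,0,-35,0,1],
    [0,0,-35,0,1],
    [0,0,-25,0,1],
    [0,0,-10,0,1],
    [0,0,0,0,1],
  ],
)

```text
clock: 5.15
eef_pos: [0.4573, -0.2223, 0.2809]
tcp_rot: [[0.444, 0.896, 0.002], [0.896, -0.444, -0.001], [-0.0, 0.002, -1.0]]
ft_force: [0.2, -0.2, -1.6]
grip_width: 0.0403
grasp_force: 26.5
```

step_arm(
  series=[
    [0,0,0,-0.1,1],
    [0,0,0,-0.12,1],
    [0,0,0,-0.12,1],
    [0,0,0,-0.12,1],
    [0,0,0,-0.12,1],
    [0,0,0,-0.12,1],
    [0,0,0,-0.12,1],
    [0,0,0,-0.12,1],
    [0,0,0,-0.12,1],
    [0,0,0,-0.12,1],
    [0,0,0,-0.09,1],
    [0,0,0,0,1],
  ],
)

```text
clock: 6.35
eef_pos: [0.4563, -0.222, 0.2782]
tcp_rot: [[-0.725, 0.688, -0.003], [0.688, 0.725, 0.002], [0.003, -0.001, -1.0]]
ft_force: [0.4, -0.2, -2.0]
grip_width: 0.0399
grasp_force: 26.4
```

```bash
python3 -c "from h import *;go(.447,.2228,.28)"
```

```text
t 6.35 pos [ 0.4563 -0.222   0.2782] q [ 45.5  19.5 -33.8 103.8  12.2  60.5  53.6] yaw_y 46.5 w 0.0399 f 26.398572027683258 [ 0.4 -0.2 -2. ]
tool shift mm [312.9 316.3  -1. ]
```

step_arm(
  series=[
    [10,10,0,0,1],
    [20,20,0,0,1],
    [25,25,0,0,1],
    [25,25,0,0,1],
    [25,25,0,0,1],
    [25,25,0,0,1],
    [25,25,0,0,1],
    [25,25,0,0,1],
    [25,25,0,0,1],
    [25,25,0,0,1],
    [25,25,0,0,1],
    [20,20,0,0,1],
  ],
)

```text
clock: 7.55
eef_pos: [0.4461, 0.1695, 0.2797]
tcp_rot: [[-0.724, 0.69, -0.001], [0.69, 0.724, 0.001], [0.001, -0.0, -1.0]]
ft_force: [-1.0, -0.2, -1.3]
grip_width: 0.0403
grasp_force: 26.4
```

step_arm(
  series=[
    [15,15,0,0,1],
    [0,0,0,0,1],
    [0,0,0,0,1],
    [0,0,0,0,1],
  ],
)

```text
clock: 7.95
eef_pos: [0.4467, 0.187, 0.2796]
tcp_rot: [[-0.723, 0.691, -0.001], [0.691, 0.723, -0.001], [-0.0, -0.001, -1.0]]
ft_force: [0.1, -0.6, -1.6]
grip_width: 0.0403
grasp_force: 26.4
```

```bash
python3 - <<'E'
from h import *
go(.447,.2228,.28)
st=sensors.read_state(); im,d=viewer.snapshot('wrist'); np.savez('w2',im=im,d=d,p=st['eef_pos'],R=st['tcp_rot'])
cv2.imwrite('pics/w2.png',cv2.resize(im[...,::-1],(800,600),interpolation=cv2.INTER_CUBIC))
E
```

```text
t 7.95 pos [0.4467 0.187  0.2796] q [  3.5  18.6 -42.4 106.6  14.4  60.3   1.7] yaw_y 46.3 w 0.0403 f 26.44684597849846 [ 0.1 -0.6 -1.6]
tool shift mm [24.5 26.1 -0.4]
```

View pics/w2.png

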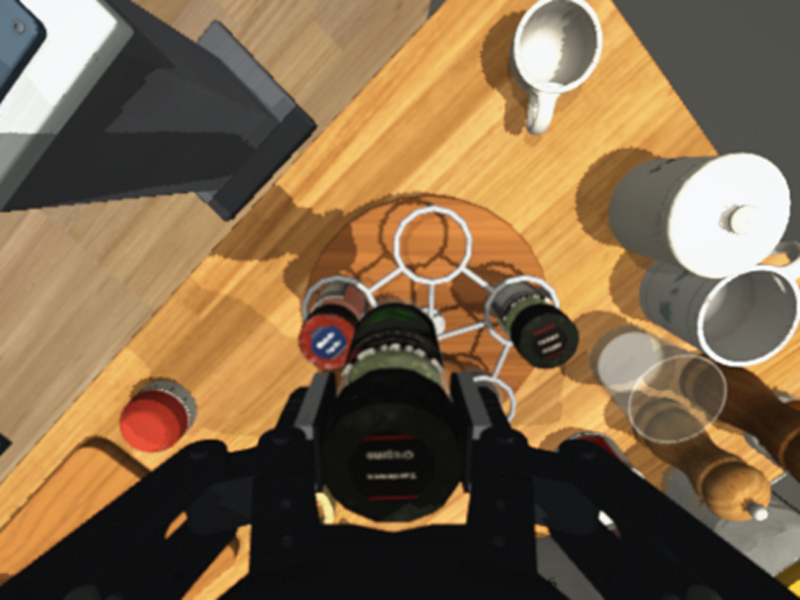

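The wrist view shows the jar held upright. The empty ring is at about (433,244) in the 800-wide picture, between the red-capped and green jars.

```bash
python3 - <<'E'
from h import *
z=np.load('w2.npz'); st={'eef_pos':z['p'],'tcp_rot':z['R']}
s=.64
print(onplane('wrist',[[433*s,244.5*s]],.07,st), onplane('wrist',[[394*s,244.5*s],[472*s,244.5*s],[433*s,205*s],[433*s,284*s]],.07,st).round(4))
P=cloud('wrist',z['d'],st); 
R=P[int(200*s):int(290*s),int(388*s):int(478*s)].reshape(-1,3); R=R[(R[:,2]>.06)&(R[:,2]<.08)]; print(len(R),cv2.minEnclosingCircle(R[:,:2].astype(np.float32)))
K,d,Rc,o=cam('wrist',st); print(o, [cv2.projectPoints(((np.array(st['eef_pos'])+np.array([0,0,.021])-o)@Rc).reshape(1,1,3),np.zeros(3),np.zeros(3),K,d)[0].ravel()/s])
go(.447,.2228,.28)
E
```

```text
[[0.45035507 0.22742315 0.07      ]] [[0.4299 0.206  0.07  ]
 [0.4708 0.2489 0.07  ]
 [0.4286 0.2471 0.07  ]
 [0.4733 0.2067 0.07  ]]
638 ((0.4566558003425598, 0.22068648040294647), 0.03855719789862633)
[0.39120804 0.24089398 0.40391054] [array([389.50927147, 465.49690004])]
t 8.0 pos [0.4468 0.1868 0.2797] q [  3.5  18.6 -42.4 106.6  14.4  60.3   1.7] yaw_y 46.3 w 0.0402 f 26.4468115568161 [-0.6  0.2 -2. ]
tool shift mm [24.7 26.1 -0.3]
```

step_arm(
  series=[
    [10,10,0,0,1],
    [15,17,0,0,1],
    [0,0,0,0,1],
    [0,0,20,0,1],
    [0,0,25,0,1],
    [0,0,25,0,1],
    [0,0,20,0,1],
    [0,0,0,0,1],
    [0,0,0,0,1],
  ],
)

```text
clock: 8.9
eef_pos: [0.4477, 0.2239, 0.1903]
tcp_rot: [[-0.724, 0.69, -0.0], [0.69, 0.724, -0.0], [0.0, -0.0, -1.0]]
ft_force: [0.4, -0.1, -2.4]
grip_width: 0.04
grasp_force: 26.4
```

```bash
python3 - <<'E'
from h import *
go(.449,.225,.19)
st=sensors.read_state(); im,d=viewer.snapshot('wrist'); np.savez('w3',im=im,d=d,p=st['eef_pos'],R=st['tcp_rot'])
c=im[60:330,120:400]
cv2.imwrite('pics/w3.png',cv2.resize(c[...,::-1],None,fx=2.2,fy=2.2,interpolation=cv2.INTER_CUBIC))
E
```

```text
t 8.9 pos [0.4477 0.2239 0.1903] q [ -4.   25.9 -39.7 111.9  21.4  49.6  -8.6] yaw_y 46.3 w 0.04 f 26.388697922229767 [ 0.4 -0.1 -2.4]
tool shift mm [-0.2  1.7  0.3]
```

View pics/w3.png

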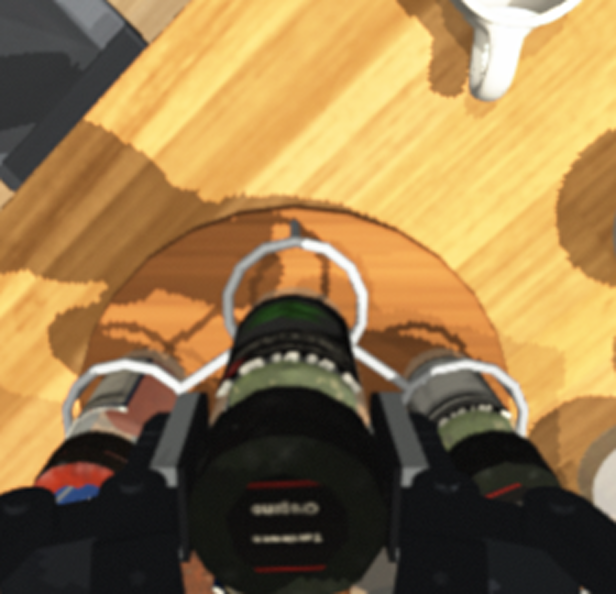

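The ring's outer edge spans columns 224–368 of the crop, with its top at row 238. The jar's lower end spans 232–355, with its far edge at row 295. I'll fit both.

```bash
python3 - <<'E'
from h import *
from scipy.optimize import least_squares
z=np.load('w3.npz'); st={'eef_pos':z['p'],'tcp_rot':z['R']}
K,dd,R,o=cam('wrist',st); t=np.linspace(0,2*np.pi,361)
def ext(x,y,zz,r):
    p=np.c_[x+r*np.cos(t),y+r*np.sin(t),0*t+zz]
    q=cv2.projectPoints(((p-o)@R).reshape(-1,1,3),np.zeros(3),np.zeros(3),K,dd)[0].reshape(-1,2)
    q=(q-[120,60])*2.2
    return np.array([q[:,0].min(),q[:,0].max(),q[:,1].min()])
W=np.array(st['tcp_rot'])
for n,zz,r,m in(('ring',.07,.0304,[224,368,238]),('jar',st['eef_pos'][2]-.084,.0205,[232,355,295])):
    s=least_squares(lambda v:ext(v[0],v[1],zz,r)-m,[.449,.225]); print(n,s.x,s.fun,'rel tcp in tool mm',(W.T@(np.r_[s.x,0]-np.array(st['eef_pos'])))[:2]*1000)
# other jars in wrist frame (caps)
P=cloud('wrist',z['d'],st).reshape(-1,3)
E
```

```text
ring [0.45169184 0.22580186] [-1.39669005  1.39685221  0.09606065] rel tcp in tool mm [-1.60212267  4.1773349 ]
jar [0.4529299 0.2227445] [ 4.51618295 -4.51822178 -0.25249317] rel tcp in tool mm [-4.60829256  2.81970299]
```

step_arm(
  series=[
    [0,1.5,0,0,1],
    [0,0,15,0,1],
    [0,0,10,0,1],
    [0,0,10,0,1],
    [0,0,10,0,1],
    [0,0,0,0,1],
    [0,0,0,0,1],
  ],
)

```text
clock: 9.65
eef_pos: [0.4485, 0.2258, 0.1449]
tcp_rot: [[-0.724, 0.689, -0.0], [0.689, 0.724, -0.0], [0.0, -0.0, -1.0]]
ft_force: [0.2, 0.8, -1.4]
grip_width: 0.0406
grasp_force: 26.5
```

```bash
python3 - <<'E'
from h import *
go(.449,.225,.114)
st=sensors.read_state(); im,d=viewer.snapshot('wrist'); np.savez('w4',im=im,d=d,p=st['eef_pos'],R=st['tcp_rot'])
c=im[100:300,160:360]
cv2.imwrite('pics/w4.png',cv2.resize(c[...,::-1],None,fx=3,fy=3,interpolation=cv2.INTER_CUBIC))
E
```

```text
t 9.65 pos [0.4485 0.2258 0.1449] q [ -6.4  29.4 -37.3 114.8  25.3  44.  -12.3] yaw_y 46.4 w 0.0406 f 26.47271454334259 [ 0.2  0.8 -1.4]
tool shift mm [-0.9 -0.2 30.9]
```

View pics/w4.png

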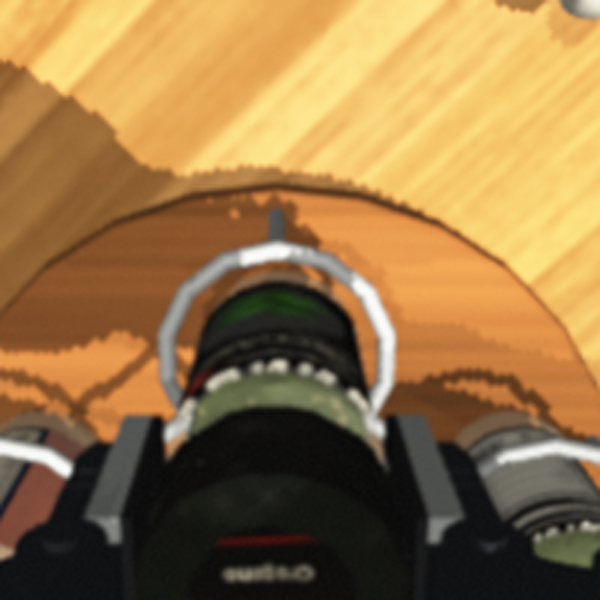

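The jar's lower end is inside the ring: columns 198–357 against an inner ring of about 178–377, with a gap at the far side too. No contact force, so I'll lower on.

step_arm(
  series=[
    [0,0,8,0,1],
    [0,0,8,0,1],
    [0,0,8,0,1],
    [0,0,4,0,1],
    [0,0,2,0,1],
    [0,0,0,0,1],
    [0,0,0,0,1],
  ],
)

```text
clock: 10.4
eef_pos: [0.4486, 0.2257, 0.1151]
tcp_rot: [[-0.724, 0.689, 0.0], [0.689, 0.724, 0.0], [-0.0, 0.0, -1.0]]
ft_force: [0.3, 0.4, -1.1]
grip_width: 0.0401
grasp_force: 26.2
```

step_arm(
  series=[
    [0,0,1,0,1],
    [0,0,0,0,1],
    [0,0,0,0,1],
  ],
)

```text
clock: 10.7
eef_pos: [0.4488, 0.2258, 0.1143]
tcp_rot: [[-0.724, 0.69, 0.001], [0.69, 0.724, 0.0], [-0.0, 0.001, -1.0]]
ft_force: [-0.2, 0.4, 2.9]
grip_width: 0.0402
grasp_force: 26.3
```

Contact with the deck (about 4 N). Now release.

step_arm(
  series=[
    [0,0,0,0,0.0],
    [0,0,0,0,-0.1],
    [0,0,0,0,-0.2],
    [0,0,0,0,-0.3],
    [0,0,0,0,-0.4],
    [0,0,0,0,-0.5],
    [0,0,0,0,-0.5],
    [0,0,0,0,-0.5],
    [0,0,0,0,-0.5],
    [0,0,0,0,-0.5],
  ],
)

```text
clock: 11.7
eef_pos: [0.4486, 0.2256, 0.114]
tcp_rot: [[-0.724, 0.69, 0.0], [0.69, 0.724, 0.0], [0.0, 0.0, -1.0]]
ft_force: [0.3, -0.1, 0.8]
grip_width: 0.0641
grasp_force: 0.0
```

step_arm(
  series=[
    [0,0,-5,0,-0.5],
    [0,0,-15,0,-0.5],
    [0,0,-25,0,-0.5],
    [0,0,-30,0,-0.5],
    [0,0,-25,0,-0.5],
    [0,0,0,0,-0.5],
    [0,0,0,0,-0.5],
  ],
)

```text
clock: 12.4
eef_pos: [0.4488, 0.2255, 0.2145]
tcp_rot: [[-0.724, 0.69, 0.001], [0.69, 0.724, 0.0], [-0.001, 0.001, -1.0]]
ft_force: [-0.1, -0.8, -0.1]
grip_width: 0.0641
grasp_force: 0.0
```

```bash
python3 - <<'E'
from h import *
st=sensors.read_state()
go(.5025,.1715,.215)
z={}
im,d=viewer.snapshot('top'); P=cloud('top',d)
M=(P[...,2]>.128)&(P[...,2]<.143)&(np.hypot(P[...,0]-.5025,P[...,1]-.1715)<.12)
n,l,s,c=cv2.connectedComponentsWithStats(M.astype(np.uint8))
for i in range(1,n):
    if s[i,4]>40: Q=P[l==i]; print(s[i,4],np.median(Q,0).round(4),cv2.minEnclosingCircle(Q[:,:2].astype(np.float32)))
im,d=viewer.snapshot('wrist'); np.savez('w5',im=im,d=d,p=st['eef_pos'],R=st['tcp_rot'])
cv2.imwrite('pics/w5.png',cv2.resize(im[...,::-1],(800,600),interpolation=cv2.INTER_CUBIC))
P=cloud('wrist',d,st)
M=(P[...,2]>.105)&(P[...,2]<.165)&(np.hypot(P[...,0]-.5025,P[...,1]-.1715)<.12)
n,l,s,c=cv2.connectedComponentsWithStats(M.astype(np.uint8))
for i in range(1,n):
    if s[i,4]>100: Q=P[l==i]; print('w',s[i,4],np.median(Q,0).round(4),cv2.minEnclosingCircle(Q[:,:2].astype(np.float32)))
E
```

```text
t 12.4 pos [0.4488 0.2255 0.2145] q [ -3.1  24.3 -40.8 109.9  19.8  52.8  -7.1] yaw_y 46.4 w 0.0641 f 0.0 [-0.1 -0.8 -0.1]
tool shift mm [-76.2  -2.1  -0.4]
169 [0.5169 0.0974 0.1344] ((0.5170881152153015, 0.09694134443998337), 0.020407959818840027)
w 2322 [0.4479 0.2308 0.1361] ((0.4508233964443207, 0.22836852073669434), 0.02044052444398403)
w 508 [0.4228 0.145  0.1293] ((0.43149739503860474, 0.14039751887321472), 0.018698997795581818)
w 599 [0.5311 0.2575 0.1319] ((0.5363705158233643, 0.25004443526268005), 0.019081978127360344)
w 1802 [0.5006 0.1789 0.1566] ((0.5045556426048279, 0.1748616248369217), 0.017904117703437805)
w 738 [0.5051 0.1128 0.1188] ((0.5173020362854004, 0.10180199891328812), 0.020374806597828865)
w 594 [0.5678 0.172  0.1137] ((0.5762265920639038, 0.16459481418132782), 0.016995219513773918)
```

View pics/w5.png

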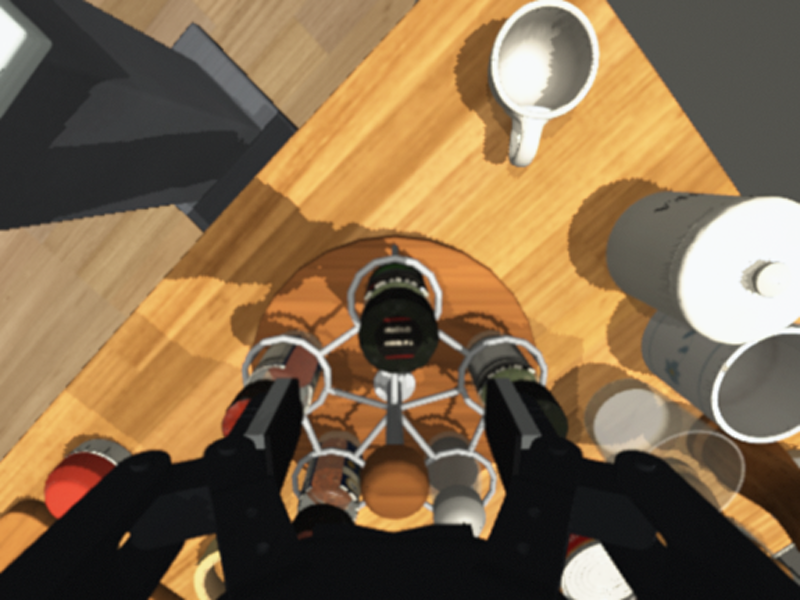

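The jar stands in the front-left ring, with its cap at (398,330). The knob is at (395,480), the salt dome at (460,510), and the other jars are upright. Next I go to the knob.

step_arm(
  series=[
    [-20,0,0,0,-0.5],
    [-30,0,0,0,-0.5],
    [-25,-1,0,0,-0.4],
    [0,0,0,0,-0.3],
    [0,0,0,0,-0.3],
  ],
)

```text
clock: 13.0
eef_pos: [0.5018, 0.1729, 0.213]
tcp_rot: [[-0.724, 0.69, -0.002], [0.69, 0.724, -0.0], [0.001, -0.001, -1.0]]
ft_force: [-0.6, 0.4, -0.3]
grip_width: 0.0555
grasp_force: 0.0
```

step_arm(
  series=[
    [0,0,0,-0.1,-0.3],
    [0,0,0,-0.12,-0.3],
    [0,0,0,-0.12,-0.3],
    [0,0,0,-0.12,-0.3],
    [0,0,0,-0.12,-0.3],
    [0,0,0,-0.12,-0.3],
    [0,0,0,-0.12,-0.3],
    [0,0,0,-0.12,-0.3],
    [0,0,0,-0.12,-0.3],
    [0,0,0,-0.12,-0.3],
    [0,0,0,-0.09,-0.3],
    [0,0,0,0,-0.3],
  ],
)

```text
clock: 14.2
eef_pos: [0.5012, 0.1741, 0.2136]
tcp_rot: [[-0.871, -0.49, -0.001], [-0.49, 0.871, 0.0], [0.001, 0.001, -1.0]]
ft_force: [0.7, 0.4, 0.7]
grip_width: 0.0555
grasp_force: 0.0
```

```bash
python3 - <<'E'
from h import *
go(.503,.173,.146)
st=sensors.read_state(); im,d=viewer.snapshot('wrist'); P=cloud('wrist',d,st)
S=P.reshape(-1,3);S=S[(d.ravel()>0)&(S[:,2]>.14)&(S[:,2]<.165)&(np.hypot(S[:,0]-.503,S[:,1]-.173)<.03)]
print(len(S),len(S) and cv2.minEnclosingCircle(S[:,:2].astype(np.float32)))
E
```

```text
t 14.2 pos [0.5012 0.1741 0.2136] q [ 14.5  32.5 -59.7 105.7  32.   60.7  61.6] yaw_y 119.4 w 0.0555 f 0.0 [0.7 0.4 0.7]
tool shift mm [-1.  -1.9 67.6]
1909 ((0.5047657489776611, 0.17332279682159424), 0.01763550005853176)
```

step_arm(
  series=[
    [-2,-2,0,0,-0.3],
    [0,0,20,0,-0.3],
    [0,0,25,0,-0.3],
    [0,0,15,0,-0.3],
    [0,0,7,0,-0.3],
    [0,0,0,0,-0.3],
  ],
)

```text
clock: 14.85
eef_pos: [0.5047, 0.1725, 0.1465]
tcp_rot: [[-0.873, -0.487, -0.001], [-0.487, 0.873, -0.0], [0.001, 0.0, -1.0]]
ft_force: [0.7, -1.5, -0.3]
grip_width: 0.0554
grasp_force: 0.0
```

step_arm(
  series=[
    [0,0,0,0,0],
    [0,0,0,0,0.1],
    [0,0,0,0,0.2],
    [0,0,0,0,0.5],
    [0,0,0,0,1],
    [0,0,0,0,1],
    [0,0,0,0,1],
  ],
  grip_force=30,
)

```text
clock: 15.55
eef_pos: [0.5058, 0.172, 0.1481]
tcp_rot: [[-0.874, -0.487, 0.002], [-0.487, 0.874, -0.001], [-0.002, -0.002, -1.0]]
ft_force: [0.2, -2.1, 5.5]
grip_width: 0.034
grasp_force: 29.3
```

```bash
python3 -c "from h import *;go(.504,.173,.146)"
```

```text
t 15.55 pos [0.5058 0.172  0.1481] q [ 11.7  36.8 -55.6 109.9  37.9  53.8  56.7] yaw_y 119.1 w 0.034 f 29.25924973678775 [ 0.2 -2.1  5.5]
tool shift mm [1.1 1.7 2.1]
```

step_arm(
  series=[
    [0,0,0,0.05,1],
    [0,0,0,0.08,1],
    [0,0,0,0.1,1],
    [0,0,0,0.1,1],
    [0,0,0,0.1,1],
    [0,0,0,0.1,1],
    [0,0,0,0.1,1],
    [0,0,0,0.1,1],
    [0,0,0,0.1,1],
    [0,0,0,0.08,1],
    [0,0,0,0.05,1],
    [0,0,0,0,1],
  ],
)

```text
clock: 16.75
eef_pos: [0.5057, 0.172, 0.1481]
tcp_rot: [[-0.899, 0.437, 0.002], [0.437, 0.899, -0.001], [-0.002, 0.0, -1.0]]
ft_force: [0.3, -2.7, 9.0]
grip_width: 0.0342
grasp_force: 30.1
```

```bash
cat > look.py <<'E'
from h import *
go(.504,.173,.146)
im,d=viewer.snapshot('top'); P=cloud('top',d)
np.savez('toplast',im=im,d=d)
M=(P[...,2]>.102)&(P[...,2]<.143)&(np.abs(np.hypot(P[...,0]-.503,P[...,1]-.172)-.076)<.03)
n,l,s,c=cv2.connectedComponentsWithStats(M.astype(np.uint8))
for i in range(1,n):
    if s[i,4]>30:
        Q=P[l==i]; m,r=cv2.minEnclosingCircle(Q[:,:2].astype(np.float32)); m=np.array(m)-[.503,.172]
        print(s[i,4],'zmed',np.median(Q[:,2]).round(4),'rel',m.round(4),'r',round(r,4),'ang',np.degrees(np.arctan2(m[1],m[0])).round(1), im[l==i].mean(0).round())
E
python3 look.py
```

```text
t 16.75 pos [0.5057 0.172  0.1481] q [  3.2  32.2 -40.6 110.1  28.   47.8  11.6] yaw_y 64.1 w 0.0342 f 30.122470166534185 [ 0.3 -2.7  9. ]
tool shift mm [2.  0.1 2.1]
50 zmed 0.1337 rel [0.006  0.0808] r 0.0166 ang 85.8 [69. 64. 51.]
193 zmed 0.134 rel [-0.0675  0.0344] r 0.0202 ang 153.0 [104.  72.  72.]
```

step_arm(
  series=[
    [0,0,0,0.05,1],
    [0,0,0,0.08,1],
    [0,0,0,0.1,1],
    [0,0,0,0.1,1],
    [0,0,0,0.1,1],
    [0,0,0,0.1,1],
    [0,0,0,0.1,1],
    [0,0,0,0.1,1],
    [0,0,0,0.1,1],
    [0,0,0,0.1,1],
    [0,0,0,0.05,1],
    [0,0,0,0,1],
  ],
)

```text
clock: 18.0
eef_pos: [0.5058, 0.1721, 0.1481]
tcp_rot: [[-0.138, 0.99, 0.002], [0.99, 0.138, -0.0], [-0.001, 0.002, -1.0]]
ft_force: [1.2, -3.9, 8.0]
grip_width: 0.0342
grasp_force: 30.1
```

step_arm(
  series=[
    [0,0,0,0.05,1],
    [0,0,0,0.08,1],
    [0,0,0,0.1,1],
    [0,0,0,0.1,1],
    [0,0,0,0.1,1],
    [0,0,0,0.1,1],
    [0,0,0,0.1,1],
    [0,0,0,0.1,1],
    [0,0,0,0.1,1],
    [0,0,0,0.1,1],
    [0,0,0,0.05,1],
    [0,0,0,0,1],
  ],
)

```text
clock: 19.2
eef_pos: [0.5058, 0.1721, 0.1481]
tcp_rot: [[0.745, 0.667, 0.002], [0.667, -0.745, 0.0], [0.002, 0.001, -1.0]]
ft_force: [0.6, -3.9, 8.0]
grip_width: 0.0344
grasp_force: 30.2
```

```bash
python3 look.py
```

```text
t 19.2 pos [0.5058 0.1721 0.1481] q [-17.8  28.   -8.8 110.9   6.3  41.5 -78.5] yaw_y -48.2 w 0.0344 f 30.193752916529775 [ 0.6 -3.9  8. ]
tool shift mm [-0.7 -1.9  2.1]
98 zmed 0.1342 rel [ 0.0661 -0.0409] r 0.0207 ang -31.7 [54. 50. 43.]
```

step_arm(
  series=[
    [0,0,0,0.05,1],
    [0,0,0,0.04,1],
    [0,0,0,0,1],
    [0,0,0,0,1],
    [0,0,0,0,1],
  ],
  grip_force=40,
)

```text
clock: 19.75
eef_pos: [0.5058, 0.1721, 0.1481]
tcp_rot: [[0.801, 0.598, 0.002], [0.598, -0.801, 0.0], [0.002, 0.001, -1.0]]
ft_force: [-0.3, -3.9, 7.8]
grip_width: 0.0337
grasp_force: 39.0
```

```bash
python3 look.py; python3 - <<'E'
from h import *
a,_=viewer.snapshot('scene'); b=np.load('toplast.npz')['im']; w,_=viewer.snapshot('wrist')
f=lambda x:cv2.resize(x,(400,300),interpolation=cv2.INTER_CUBIC)
o=np.vstack([np.hstack([f(a[170:290,160:320]),f(b[155:275,135:295])]),np.hstack([f(w),f(a)])])
cv2.imwrite('pics/end.png',o[...,::-1])
E
```

```text
t 19.75 pos [0.5058 0.1721 0.1481] q [-18.8  27.9  -7.4 110.9   5.3  41.4 -82.5] yaw_y -53.2 w 0.0337 f 38.969247001223266 [-0.3 -3.9  7.8]
tool shift mm [-0.9 -1.8  2.1]
114 zmed 0.134 rel [ 0.0618 -0.0473] r 0.0206 ang -37.4 [53. 50. 43.]
```

View pics/end.png

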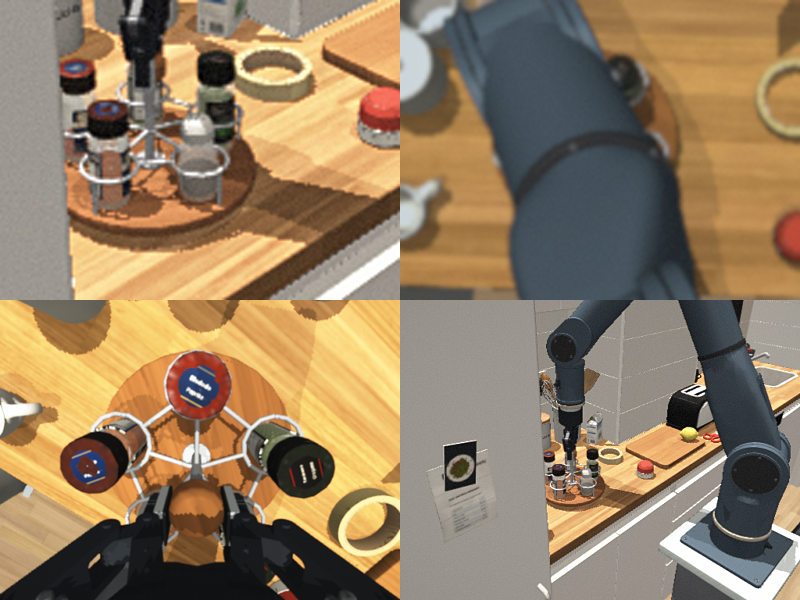

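The scene crop shows the salt dome at (200,125) at the front, all jars upright and the knob held. One depth check on the salt.

```bash
python3 - <<'E'
from h import *
im,d=viewer.snapshot('scene'); P=cloud('scene',d)
Q=P[205:245,225:256].reshape(-1,3)
Q=Q[(Q[:,2]>.09)&(Q[:,2]<.125)&(np.abs(Q[:,0]-.43)<.04)&(np.abs(Q[:,1]-.172)<.035)]
print(len(Q),np.median(Q,0),Q.min(0),Q.max(0))
E
```

```text
179 [0.42445595 0.18005082 0.10858901] [0.41414076 0.1601737  0.09049113] [0.44707383 0.19089938 0.11990072]
```

```bash
python3 -c "from h import *;print(ticket.sign_off())"
```

```text
the job is handed in; nothing more can be done
None
```

The job is handed in, with no verdict shown. By my last camera check the spice jar stands upright in its ring, the salt shaker is at the very front to within a few millimetres, the other jars are upright, and the gripper holds the knob at about 39 N.

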